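# Refit the battery pack, drop the kickstand and hold the scooter stub upright

## Task

On the sorting bench a salvaged scooter rear end leans on its prop. Stand its flat battery pack fully home in the slot on top of the frame, then flip the kickstand down past its spring's dead point until it stays down, then grip the frame's upright tube, bring the frame upright off its prop and finish while still holding it there so that it cannot tip. Do not let the frame tip over and leave the other things on the bench where they are.

Things in the scene. Friction and masses are not known exactly. Their poses are not given: they have to be found in the camera images.
- pack: The flat battery pack: a dark grey plastic slab standing on its long narrow edge on the bench, 28 thick (its x) x 116 long (its y) x 100 mm high (its z), 0.35 to 0.7 kg. Origin at the centre of its underside. It may go into the slot either way round (half turn about z). It is the only slab; the other batteries are more than twice as thick.
- slot_floor (a point): Centre of the floor of the battery slot in the frame; a seated pack has its underside centre here and stands 55 mm out. Site axes are the frame's, leaning with it: x across (from the prop towards the kickstand side), y along (from kickstand end to tube end), z up out of the slot. At the start z is tilted about 0.25 rad and the pack goes in along it. 125 mm above the tipping line.
- slot_mouth (a point): Centre of the slot's mouth, 45 mm above slot_floor along the frame's z, same axes. The slot is 32 (x) x 120 (y) mm, straight for the lower 37 mm; above, its walls flare outwards to about 42 x 130 mm at the mouth (50 x 140 mm outside).
- tube_top (a point): Centre of the top end of the frame's upright round tube: 30 mm in diameter, bare for the upper 100 mm, along the frame's z (axes as for slot_floor). In frame axes it is 105 mm in y and 120 mm in z from slot_floor. The tube is to be gripped across x.
- frame: The scooter rear end: small wheel with hub, grey frame with the slot on top, the kickstand at one end (-y) and the upright tube at the other (+y). Origin and axes as for tip_line.
- lean (a joint): Lean of the frame about the tipping line (see point tip_line), rad: 0 = upright, -0.25 = resting on its prop (the start), positive = to the kickstand side. About 1.5 kg without the pack; it swings freely and falls either way from upright: back to the prop, or to the kickstand side, where the lowered kickstand stops it at about +0.1 and otherwise it falls over.
- tip_line (a point): Point on the tipping line straight below slot_floor (125 mm along the frame's z), 16 mm above the bench in the wheel channel. The line runs level along the frame's y.
- kickstand (a joint): Swing of the kickstand about the frame's x through kick_pivot, rad: 0 = folded up against its stop (leg along the frame's -y, 10 degrees up), 1.85 = fully down. An over-centre spring holds it at either end: below about 0.75 rad it pushes back (some 0.2 N m at 0), past that it snaps down by itself.
- kick_pivot (a point): Pivot of the kickstand on the frame, near the lower kickstand end. Axes as for slot_floor. In frame axes it is 33 mm in x, -78 mm in y, -30 mm in z from slot_floor.
- kick_foot (a point): Centre of the kickstand's foot, a 16 mm ball at the end of the 10 mm thick steel leg. From kick_pivot, folded: 43 mm in x, -85 mm in y, 15 mm in z (frame axes); the leg runs nearly straight between. Nothing stands above the outer half of the folded leg: pressed down from above with closed fingers it flips.
- cradle: Dark steel base plate bolted to the bench, 210 (x) x 270 (y) x 10 mm, wheel channel along y in the middle, two prop posts with rubber pads (143 mm high) at x = -79, y = -40 and 40 mm. Origin on the bench under tip_line. Turned up to 0.25 rad about the vertical; prop on the robot's side, kickstand on the far side. Kickstand end to the robot's right.
- cube_battery: Bystander: black boxy battery 70 x 105 x 95 mm with two 10 mm steel terminals on top; origin at the centre of its underside. May stand near the pack.
- chunk: Bystander: lump of concrete about 98 mm across and 68 mm high; origin at the centre of its underside. May lie near the pack.
- long_battery: Bystander: black battery 65 x 150 x 94 mm with 10 mm terminals on top; origin at the centre of its underside.
- mug: Bystander: steel cup 76 mm across, 85 mm high; origin at the centre of its underside.
- wrench: Bystander: wrench 180 mm long lying flat; origin at the middle of its underside.
- pipe: Bystander: bent yellow pipe about 160 mm long, 26 mm thick, lying flat.
- brake_disc: Bystander: dark steel disc 110 mm across, 22 mm high; origin at the centre of its underside.

How it is judged:
By the outcome, as a careful person would: the job done as asked, in the order asked, and still so for the second after the job is handed in, while the arm keeps its last pose, push and grip.
It also fails if it takes over 70 s, if anything falls off the work surface, if the arm or the gripper's body presses on something with over 40 N, if the wrist force passes 120 N, or if a joint passes its speed limit or range.

## Robot

A 6-joint arm with a two-finger parallel gripper is mounted at the origin on the work surface. World frame = base frame: x ahead of the robot, y to its left, z up, the work surface at z = 0. Lengths are in m, angles in rad, forces in N, time in s.
With the tool pointing down it reaches from about 0.25 to 0.725 m from the base axis. Payload 9.7 kg.
Tool frame: the origin (TCP) lies midway between the tips of the shut fingers; the grasp point (between the pads) lies 19 mm behind it; x points along the fingers, y is the direction in which the jaws open and shut, and the axes are right-handed (so a half turn about x gives the same grasp; the last joint's range is limited). The gripper opens to 85 mm and grips with 20 to 120 N. Pads are 22 mm wide; open, the fingers measure 114 mm over their backs; the gripper's body (76 mm by 85 mm) begins 54 mm behind the grasp point. The pads swing forward as they close: fully open they stand 13 mm farther back than shut.
Start: joints at [1.147, 0.087, 0.176, 1.66, 0, 1.571], TCP at [0.226, 0.501, 0.231] pointing down, gripper open.
Joint ranges: [-3.13, 3.13], [-0.85, 1.81], [-1.15, 1.24], [-2.2, 2.28], [-1.44, 1.52], [-3.14, 3.14]. Speed limits (rad/s): [2.22, 2.22, 2.57, 3.14, 3.14, 3.14].

## Interface

Orientations are given as a rotation vector (axis times angle).
In Python, from workcell import monitor, viewer, env, finder gives the robot as it stands. The module is installed in compiled form; this text tells all that it offers.
- The arm moves only by the shell command python3 -m pendant 'ROWS' [OPENING]. ROWS is a JSON object of lists of equal length, an entry for each row: "delta_pos": the shift along the world's x, y, z in cm, a list of three; "spin": the turn about the world's z in rad. In form: {"delta_pos": [[dx, dy, dz], ...], "spin": [spin, ...]}. A call has exactly 8 rows; each row is the pose to reach, as a shift and turn from the pose commanded when the call began; what a row does not reach only later rows make up. A row lasts 1/10 s, in which the tool goes at most 50 mm and 8.59 degrees, less where a joint would pass 70% of its speed; a pose out of reach is approached as far as the arm can. A call with a gripper value outside its range is refused whole. OPENING is the finger opening in cm, from 0 to 8.54, set as the call begins (- or left out, the last holds). The fingers move at their own pace and stop on an object; the grip force is fixed at half the most. Time passes only in rows, so rows that repeat a pose let the fingers close, or fill a call up. It gives the time, the measured TCP pose, the force and the opening at its end, in the units of the state.
- monitor.get_state(): the state, without advancing time (a new reading comes with each control period).
- viewer.capture(name): name is "scene" or "top"; returns a dict with "pixels" (480x640x3 uint8, red, green, blue), "range_z" (480x640 float32, m along the optical axis (not along the pixel's ray), 0 where there is no reading), "fx", "fy", "cx", "cy" (pixels), "distortion" ([k1, k2, p1, p2, k3] as OpenCV has them; the pictures are not rectified), "view" (4x4, takes a point from world to camera coordinates). Camera axes: x right, y down, z forward; pixel columns grow to the right and rows downward; lengths in m; the calibration is good to about 2 mm. A picture is of the moment at which its call begins.
- env.finish_job(): hands the job in, once; it reports no verdict.
Trained networks look in a picture, given as the dict that the camera call returned (one of the last four; its "shot" number tells which), for a name from the list of things; names that differ only in an ending like _2 or _b are one class to them, and where a whole thing is asked for, a point or a joint stands for the part that bears it (a point fixed in the world has none). Each returns a list of dicts, best first, with "p" (0 to 1); they miss things now and then, are a little off and sometimes report something else, mostly with a low value. They report only what shows in the picture. A call takes as long as a camera call.
- finder.boxes_of(picture, query): "rect" ([left, top, right, bottom] in pixels, round what is visible of it).
- finder.regions_of(picture, query): "region" (480x640 bool, what is visible of it) and "rect" ([left, top, right, bottom] in pixels, round what is visible of it).
The state is a dict: "clock": time; "joint_pos": joint angles; "joint_velocities": joint speeds; "joint_efforts": joint torques, N m; "position": TCP position; "tcp_rot": TCP orientation; "contact_force": force on the tool from outside, world axes, zero at the start; "moment": the same for the moment, N m; "grip_width": finger opening in m.
Only numpy, scipy, OpenCV 4.12 (cv2) and the standard library are available. Lean on these libraries where they do the work, as an engineer would, in place of code of your own. Each camera call takes 0.05 s, during which the arm holds its last target.

## Working session

There is one attempt and no reset: what is moved stays moved. The work goes in short steps, Python scripts to look and compute and a shell command to move; the robot and the scene stay as the last step left them, time stands still between calls to the robot, and variables do not carry over. Pictures are saved under pics/ and viewed, and the job is handed in when it is done.

```bash
mkdir -p pics
python3 - <<'E'
from workcell import monitor, viewer, env, finder
import cv2
print(monitor.get_state())
for n in("scene","top"):
    p=viewer.capture(n); cv2.imwrite(f"pics/{n}0.png",p["pixels"][:,:,::-1])
    print(n,{k:p[k] for k in p if k not in("pixels","range_z")})
    import pickle; pickle.dump(p,open(f"{n}0.pkl","wb"))
    for q in ["pack","frame","kickstand","cube_battery","chunk","long_battery","mug","wrench","pipe","brake_disc","cradle","tube_top","kick_foot","slot_mouth"]:
        try: print(q,[(r["rect"],round(r["p"],2)) for r in finder.boxes_of(p,q)][:3])
        except Exception as e: print(q,e)
E
```

```text
{'clock': 0.0, 'joint_pos': array([1.14701756e+00, 8.74548558e-02, 1.75122170e-01, 1.65976565e+00,
       1.83200290e-05, 1.57079068e+00]), 'joint_velocities': array([-4.13944351e-04,  9.19284281e-05, -3.11343936e-04,  1.23987445e-03,
        1.12645050e-03, -1.62272175e-03]), 'joint_efforts': array([ 2.48256540e-03, -5.20385563e+01,  4.64808798e+01,  1.60274404e-02,
        1.62585047e-04,  3.78372150e-06]), 'position': array([0.22606949, 0.50115033, 0.23057978]), 'tcp_rot': array([ 0.33138988,  1.54541319, -0.33339563]), 'contact_force': array([-0.10451997, -1.30978815,  0.61995115]), 'moment': array([-0.00660557, -0.02876979,  0.02224935]), 'grip_width': 0.08536091377113514}
scene {'fx': 458.3522244891108, 'fy': 458.3522244891108, 'cx': 317.5286011764895, 'cy': 237.41021533919923, 'distortion': array([0.03680864, 0.        , 0.        , 0.        , 0.        ]), 'view': array([[ 0.26653769,  0.96375256, -0.01177531, -0.16081059],
       [ 0.80918187, -0.23039323, -0.54050315, -0.37284623],
       [-0.52362425,  0.13453609, -0.84125958,  1.68252678],
       [ 0.        ,  0.       
[... 1580 characters left out ...]
 230.5, 206.0], 0.39)]
cube_battery [([394.2, 213.0, 447.4, 250.4], 0.81)]
chunk []
long_battery [([164.9, 173.4, 229.9, 204.9], 0.87), ([287.0, 241.4, 326.4, 257.8], 0.63)]
mug [([152.6, 323.7, 191.0, 354.6], 0.7)]
wrench [([319.5, 160.0, 371.9, 213.5], 0.79), ([424.7, 286.0, 475.3, 314.1], 0.16)]
pipe [([471.1, 319.1, 529.5, 343.2], 0.71), ([365.1, 293.3, 399.2, 327.9], 0.57)]
brake_disc [([125.5, 280.0, 164.7, 324.0], 0.71), ([470.6, 320.5, 528.9, 342.5], 0.38), ([196.4, 240.9, 328.2, 286.5], 0.27)]
cradle [([196.8, 219.6, 329.9, 305.5], 0.61)]
tube_top [([194.7, 242.8, 327.2, 286.7], 0.91)]
kick_foot [([286.3, 241.6, 330.0, 256.8], 0.79)]
slot_mouth [([195.3, 238.3, 328.3, 282.5], 0.89)]
```

View pics/scene0.png

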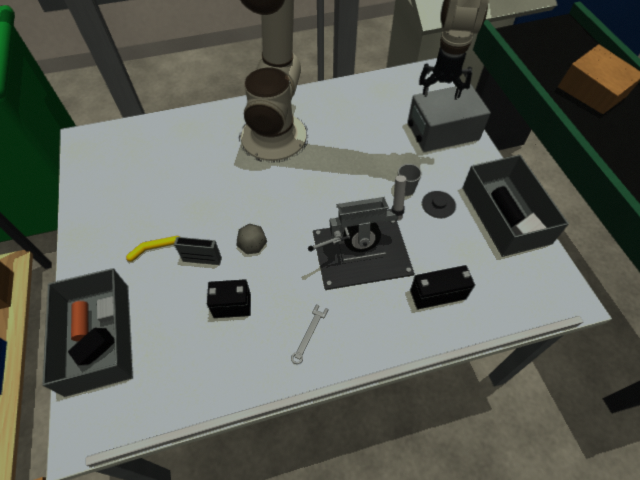

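View pics/top0.png

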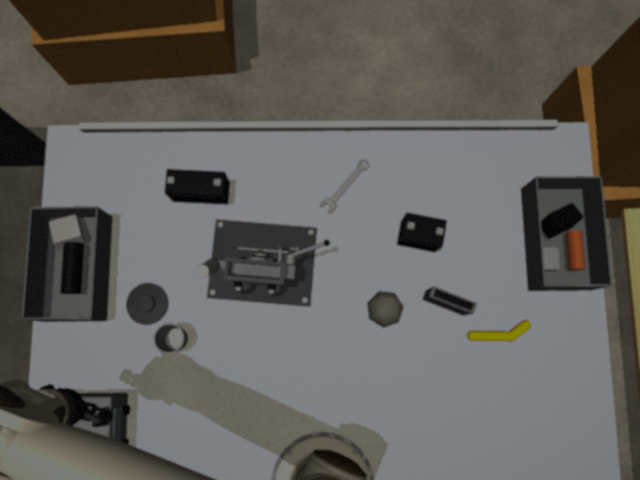

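The scene shows the frame at about (365,220) on its cradle, with the tube at (400,190) and the kickstand foot at (312,248). In the top view the pack is at (449,300), the frame at (255,268), the chunk at (385,308) and the cube battery at (422,232). Next I'll measure from the depth images.

```bash
cat > h.py <<'E'
import numpy as np, cv2, pickle
def K(p): return np.array([[p["fx"],0,p["cx"]],[0,p["fy"],p["cy"]],[0,0,1.]])
def cloud(p,mask=None):
    """HxWx3 world points (nan where none)"""
    h,w=p["range_z"].shape
    uv=np.stack(np.meshgrid(np.arange(w),np.arange(h)),-1).astype(float).reshape(-1,1,2)
    n=cv2.undistortPoints(uv,K(p),p["distortion"]).reshape(-1,2)
    z=p["range_z"].reshape(-1).astype(float); z=np.where(z>0,z,np.nan)
    c=np.c_[n*z[:,None],z]; V=p["view"]
    return ((c-V[:3,3])@V[:3,:3]).reshape(h,w,3)
def proj(p,X):
    X=np.atleast_2d(X).astype(float);V=p["view"]
    r,_=cv2.Rodrigues(V[:3,:3]); uv,_=cv2.projectPoints(X.reshape(-1,1,3),r,V[:3,3],K(p),p["distortion"]); return uv.reshape(-1,2)
def crop(p,r,s,name):
    l,t,R,b=r; im=p["pixels"][t:b,l:R,::-1]; cv2.imwrite(name,cv2.resize(im,None,fx=s,fy=s,interpolation=cv2.INTER_CUBIC))
E
python3 - <<'E'
from h import *
T=pickle.load(open("top0.pkl","rb"));S=pickle.load(open("scene0.pkl","rb"))
crop(T,(190,205,350,325),5,"pics/tz.png");crop(S,(290,160,430,300),4,"pics/sz.png");crop(T,(360,200,540,350),4,"pics/tp.png")
C=cloud(T)
print("table",np.nanmedian(C[380:400,480:560,2]),np.nanmedian(cloud(S)[330:360,330:400,2]))
# pack
for nm,P,r in(("top",T,(415,280,482,320)),("scene",S,(168,232,230,270))):
    c=cloud(P)[r[1]:r[3],r[0]:r[2]].reshape(-1,3)
    for lo,hi in((.02,.07),(.09,.115)):
        m=(c[:,2]>lo)&(c[:,2]<hi); q=c[m]
        if len(q)<5: continue
        print(nm,lo,len(q),cv2.minAreaRect((q[:,:2]*1000).astype(np.float32)),q[:,2].max(),np.median(q[:,2]))
E
```

```text
table -0.0003355218848895455 -7.142448075007533e-05
top 0.02 160 ((439.36688232421875, -315.1097412109375), (117.05976867675781, 25.979877471923828), 56.235477447509766) 0.06961036077604711 0.04541692289939819
top 0.09 548 ((451.2962341308594, -323.14599609375), (115.5869369506836, 30.932802200317383), 69.36531066894531) 0.10855093464756564 0.09987860415320304
scene 0.02 403 ((429.5931091308594, -349.3724670410156), (187.8739013671875, 62.24956130981445), 49.81708526611328) 0.0699441240825413 0.04136975324041229
scene 0.09 396 ((452.78216552734375, -322.6197509765625), (114.99803924560547, 30.89322853088379), 67.83842468261719) 0.10575134955776672 0.09941817338767903
```

```bash
ls pics
```

```text
scene0.png
sz.png
top0.png
tp.png
tz.png
```

View pics/tz.png

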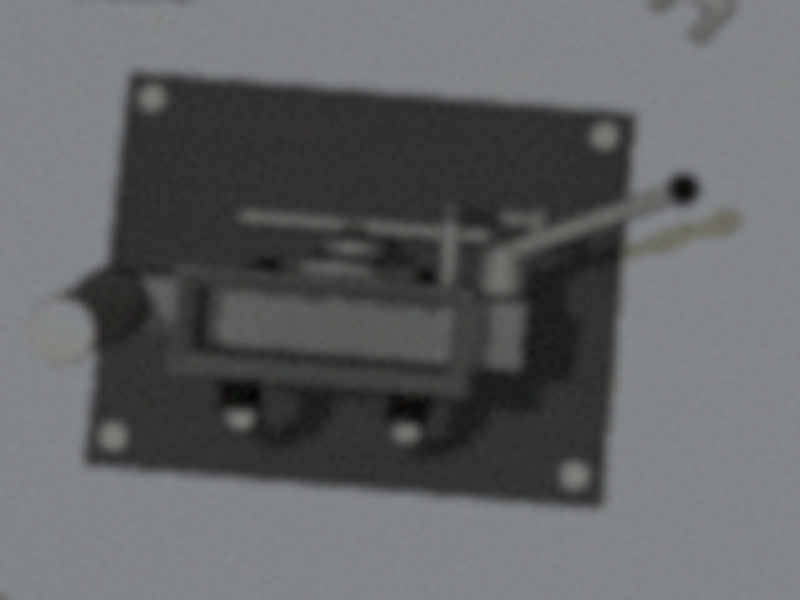

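View pics/sz.png

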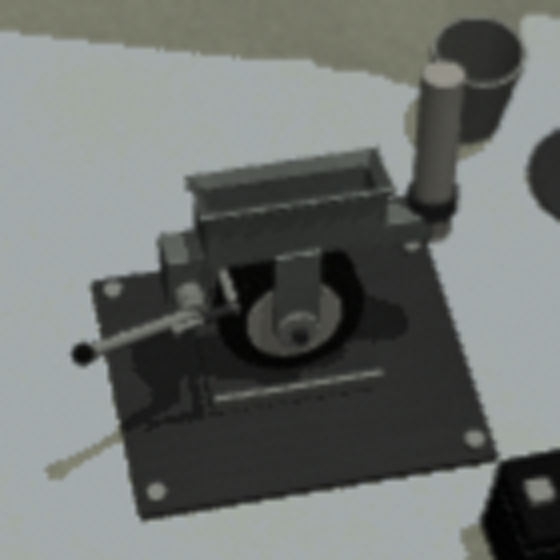

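View pics/tp.png

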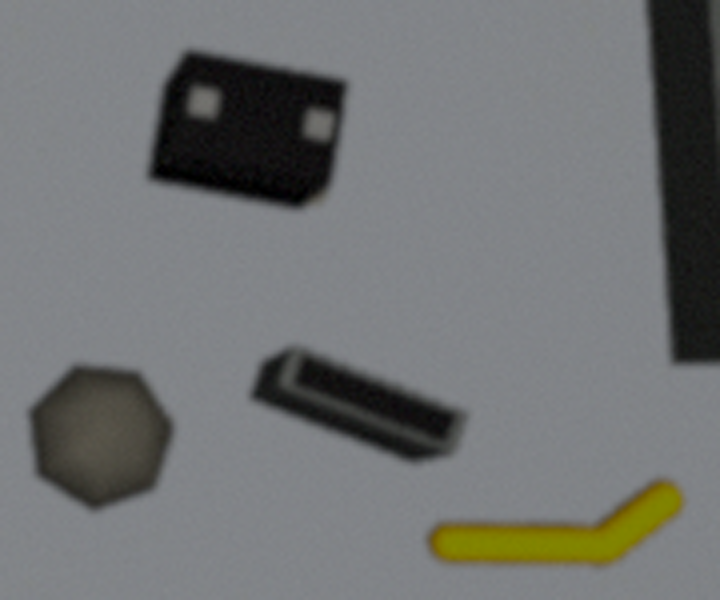

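Top crop: the plate's long edge is nearly level, its yaw is slightly negative, the tube top is at left and the kickstand leg points up-right. Scene crop: the slot opening is clear and empty. Pack crop: free space around the pack, with the chunk about 5 cm off its +y end. Now I'll fit the cradle/frame pose.

```bash
cat > fit.py <<'E'
from h import *
from scipy.spatial.transform import Rotation as R
def frame_pose(o,yaw,lean):
    """o: cradle origin xy. returns Rot(frame->world), tip point"""
    A=R.from_euler('z',yaw)*R.from_euler('y',lean)
    return A.as_matrix(), np.array([o[0],o[1],.016])
PT={'floor':(0,0,125),'mouth':(0,0,170),'tube':(0,105,245),'pivot':(33,-78,95),'foot':(76,-163,110)}
def pts(o,yaw,lean):
    A,t=frame_pose(o,yaw,lean); return {k:t+A@(np.array(v)/1000) for k,v in PT.items()}
E
python3 - <<'E'
from fit import *
T=pickle.load(open("top0.pkl","rb"));S=pickle.load(open("scene0.pkl","rb"))
for nm,P,r in(("top",T,(195,210,330,312)),("scene",S,(300,210,420,296))):
    c=cloud(P)[r[1]:r[3],r[0]:r[2]].reshape(-1,3); g=P["pixels"][r[1]:r[3],r[0]:r[2]].mean(2).reshape(-1)
    m=(abs(c[:,2]-.010)<.006)&(g<75); q=c[m]
    print(nm,len(q),np.median(q[:,2]),cv2.minAreaRect((q[:,:2]*1000).astype(np.float32)))
    c=cloud(P).reshape(-1,3)
    b=(c[:,0]>.3)&(c[:,0]<.75)&(c[:,1]>0)&(c[:,1]<.35)
    q=c[b&(c[:,2]>.235)&(c[:,2]<.28)]
    print("tube",len(q),q.mean(0),q.min(0),q.max(0))
E
```

```text
top 4810 0.009473620392641689 ((560.8114624023438, 151.46981811523438), (267.6585693359375, 208.1529083251953), 84.67493438720703)
tube 164 [0.50581967 0.2595029  0.25163343] [0.49146207 0.24554596 0.23733347] [0.52252993 0.27586176 0.26013483]
scene 3572 0.00957694264817414 ((594.4083862304688, 146.57037353515625), (272.7846984863281, 268.8056945800781), 83.09544372558594)
tube 121 [0.5132955  0.25937832 0.24799746] [0.49161989 0.24611839 0.23533297] [0.52708952 0.27651493 0.25800921]
```

Run:
```python
from fit import *
T=pickle.load(open("top0.pkl","rb"));S=pickle.load(open("scene0.pkl","rb"))
o=(.561,.1515);yaw=-.093;lean=-.25
P=pts(o,yaw,lean); print(P)
A,t=frame_pose(o,yaw,lean)
# points in frame coords: mouth rim height and extents
for nm,I in(("top",T),("scene",S)):
    c=cloud(I).reshape(-1,3); f=(c-t)@A*1000
    m=(abs(f[:,0])<40)&(abs(f[:,1])<80)&(abs(f[:,2]-170)<5); q=f[m]
    print(nm,"rim",len(q),np.percentile(q[:,0],[1,50,99]),np.percentile(q[:,1],[1,50,99]),np.median(q[:,2]))
    m=(abs(f[:,0])<14)&(abs(f[:,1])<55)&(abs(f[:,2]-125)<15);print("floor",m.sum(),np.median(f[m],0))
    m=(abs(f[:,0])<20)&(abs(f[:,1]-105)<25)&(abs(f[:,2]-245)<5); q=f[m];print("tubetop",len(q),np.percentile(q,[2,50,98],axis=0).round(1).tolist())
    m=(abs(f[:,0]-76)<15)&(abs(f[:,1]+163)<15)&(abs(f[:,2]-110)<20); q=f[m];print("foot",len(q),np.percentile(q,[2,50,98],axis=0).round(1).tolist() if len(q) else 0)
    im=np.ascontiguousarray(I["pixels"][:,:,::-1]);im=cv2.resize(im,None,fx=4,fy=4,interpolation=cv2.INTER_CUBIC)
    loc=[(x,y,170) for x,y in((-25,-70),(25,-70),(25,70),(-25,70))]+[(x,y,125) for x,y in((-16,-60),(16,-60),(16,60),(-16,60))]+[PT['tube'],PT['pivot'],PT['foot']]
    for u in proj(I,np.array([t+A@(np.array(v)/1000) for v in loc])): cv2.circle(im,tuple(int(round(a*4+1.5)) for a in u),3,(0,0,255),-1)
    x,y=(190,205) if nm=="top" else (290,160)
    cv2.imwrite(f"pics/ov_{nm}.png",im[4*y:4*y+560,4*x:4*x+640])
```

```text
{'floor': array([0.53020815, 0.15437193, 0.13711405]), 'mouth': array([0.51912308, 0.15540582, 0.18071511]), 'tube': array([0.5103989 , 0.26167523, 0.25338354]), 'pivot': array([0.56219058, 0.07305042, 0.11621101]), 'foot': array([ 0.59208514, -0.01510672,  0.14138307])}
top rim 450 [-31.01172618  -9.39970213  18.80797008] [-67.57134107   0.78651666  67.76802174] 169.18621703857954
floor 371 [ -4.30328802  -0.18069626 125.87004825]
tubetop 134 [[-18.7, 89.7, 240.7], [-5.6, 102.7, 245.2], [7.6, 117.1, 249.2]]
foot 49 [[61.5, -169.2, 108.5], [68.3, -159.6, 114.9], [76.9, -148.3, 123.8]]
scene rim 266 [-30.69453677 -20.4733765   22.11324769] [-69.19895232   1.6260802   68.6324493 ] 169.0990202453544
floor 20 [ 13.32967756  10.49235063 127.64643012]
tubetop 66 [[-17.3, 90.7, 240.8], [-2.1, 103.4, 245.0], [10.8, 117.1, 247.2]]
foot 37 [[64.8, -169.1, 107.3], [73.4, -160.8, 113.2], [81.0, -148.8, 118.7]]
```

View pics/ov_top.png

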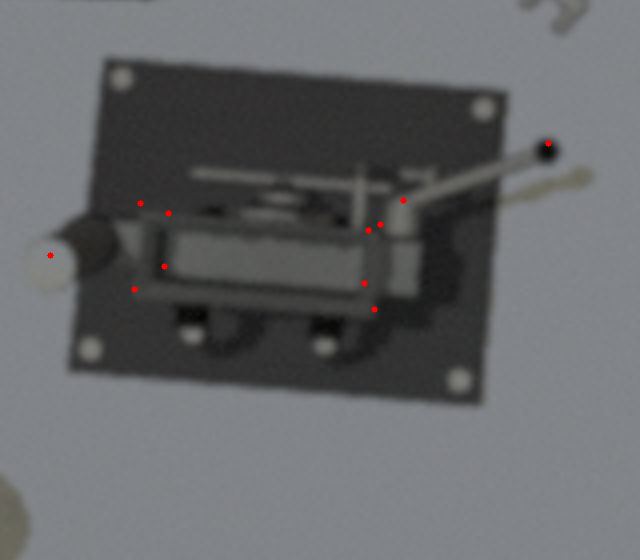

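View pics/ov_scene.png

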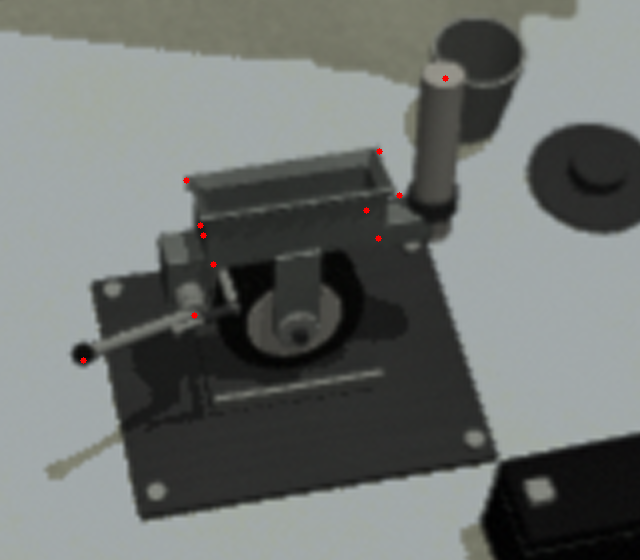

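The model overlay sits about 5 mm towards +x of the slot and tube in the depth data, so I'll shift by that. Next: the tool yaw and the spins needed.

```bash
cat > st.py <<'E'
from workcell import monitor
import numpy as np
from scipy.spatial.transform import Rotation as R
s=monitor.get_state(); M=R.from_rotvec(s["tcp_rot"]).as_matrix()
print("t",round(s["clock"],2),"pos",(s["position"]*100).round(2),"x",M[:,0].round(3),"jawyaw(y) ",round(np.arctan2(M[1,1],M[0,1]),4),"F",s["contact_force"].round(1),"M",s["moment"].round(2),"w",round(s["grip_width"]*100,2),"q",s["joint_pos"].round(2))
E
python3 st.py
python3 - <<'E'
from h import *
T=pickle.load(open("top0.pkl","rb"))
C=cloud(T)
for nm,u,v in(("pipeL",473,335),("chunk",385,308),("chunkR",400,310),("cube",422,232),("mug",172,338)): print(nm,C[v,u].round(3))
E
```

```text
t 1.5 pos [22.62 50.13 23.13] x [ 0. -0. -1.] jawyaw(y)  1.147 F [0.2 0.6 0.4] M [ 0.04  0.03 -0.01] w 8.55 q [ 1.15  0.09  0.18  1.66 -0.    1.57]
pipeL [ 0.365 -0.389  0.024]
chunk [ 0.433 -0.161  0.067]
chunkR [ 0.429 -0.2    0.053]
cube [ 0.621 -0.257  0.09 ]
mug [ 0.365  0.383 -0.001]
```

```bash
python3 -m pendant '{"delta_pos":[[1.2,-4.5,0],[2.4,-9,0],[3.7,-13.6,0],[5,-18.2,0],[6.2,-22.8,0],[7.5,-27.4,0],[8.7,-32,0],[10,-36.6,0]],"spin":[-0.09,-0.18,-0.27,-0.36,-0.45,-0.54,-0.63,-0.72]}' 8.5; python3 -m pendant '{"delta_pos":[[1.3,-4.6,0],[2.5,-9.2,0],[3.8,-13.8,0],[5,-18.4,0],[6.3,-23,0],[7.5,-27.6,0],[8.8,-32.2,0],[10,-36.8,0]],"spin":[-0.1,-0.2,-0.3,-0.4,-0.5,-0.6,-0.7,-0.8]}'; python3 st.py
```

```text
clock: 2.3
position: [0.3261, 0.1336, 0.2316]
tcp_rot: [0.892, 1.38, -0.891]
contact_force: [1.4, 0.1, 0.5]
grip_width: 0.085
clock: 3.1
position: [0.4262, -0.2349, 0.2314]
tcp_rot: [1.482, 1.006, -1.481]
contact_force: [0.3, 1.1, 0.1]
grip_width: 0.0851
t 3.1 pos [ 42.62 -23.49  23.14] x [ 0.001 -0.    -1.   ] jawyaw(y)  -0.3777 F [0.3 1.1 0.1] M [ 0.03 -0.09  0.03] w 8.51 q [-0.5  -0.06  0.02  1.66  0.    1.44]
```

```bash
python3 -m pendant '{"delta_pos":[[1.3,-4.4,0],[2.6,-8.8,-1],[2.6,-8.8,-5],[2.6,-8.8,-9],[2.6,-8.8,-12],[2.6,-8.8,-14.5],[2.6,-8.8,-16.4],[2.6,-8.8,-17.1]],"spin":[0,0,0,0,0,0,0,0]}'; python3 st.py
python3 - <<'E'
from h import *
from workcell import viewer
for n in("top","scene"):
    p=viewer.capture(n); r=(370,230,530,350) if n=="top" else (130,180,290,300)
    crop(p,r,4,f"pics/g1{n}.png")
E
```

```text
clock: 3.9
position: [0.4512, -0.32, 0.0581]
tcp_rot: [1.478, 1.012, -1.48]
contact_force: [0.2, -0.5, 0.3]
grip_width: 0.085
t 3.9 pos [ 45.12 -32.     5.81] x [-0.002  0.002 -1.   ] jawyaw(y)  -0.3731 F [ 0.2 -0.5  0.3] M [ 0.    0.03 -0.01] w 8.5 q [-0.62  0.1  -0.14  1.33  0.    1.33]
```

View pics/g1top.png

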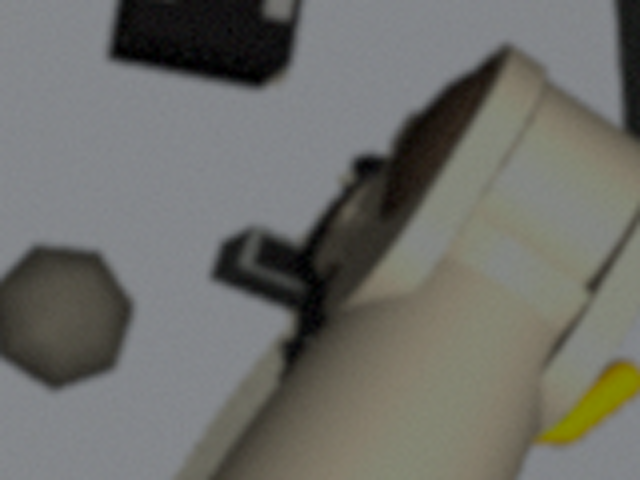

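View pics/g1scene.png

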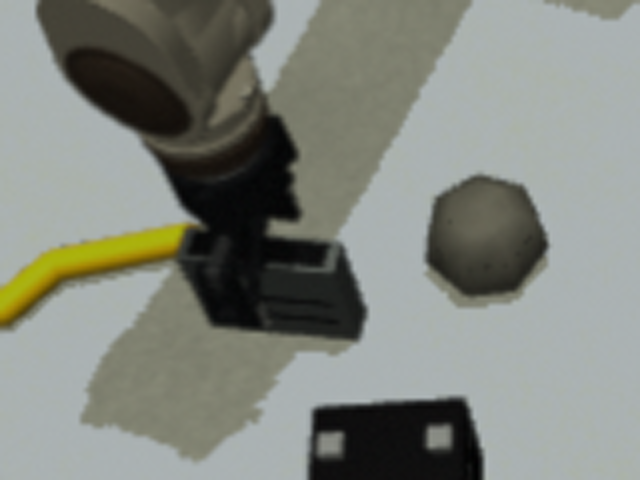

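Top view: the jaws straddle the pack near its middle. Scene: the front finger is at (250,270) on the slab face and nothing else is touched. Now I'll close and lift.

```bash
python3 -m pendant '{"delta_pos":[[0,0,0],[0,0,0],[0,0,0],[0,0,0],[0,0,0],[0,0,0],[0,0,0],[0,0,0]],"spin":[0,0,0,0,0,0,0,0]}' 1.5; python3 st.py;  python3 -m pendant '{"delta_pos":[[0,0,1],[0,0,3],[0,0,6],[0,0,10],[0,0,14],[0,0,18],[0,0,20],[0,0,20]],"spin":[0,0,0,0,0,0,0,0]}'; python3 st.py
```

```text
clock: 4.8
position: [0.4524, -0.3208, 0.061]
tcp_rot: [1.478, 1.008, -1.478]
contact_force: [-1.4, -0.0, 5.8]
grip_width: 0.0274
t 4.8 pos [ 45.24 -32.08   6.1 ] x [ 0.001 -0.001 -1.   ] jawyaw(y)  -0.373 F [-1.4 -0.   5.8] M [ 0.11  0.25 -0.04] w 2.74 q [-0.62  0.1  -0.14  1.33 -0.    1.33]
clock: 5.6
position: [0.4527, -0.3211, 0.2631]
tcp_rot: [1.479, 1.005, -1.476]
contact_force: [-0.1, -0.6, -6.9]
grip_width: 0.0271
t 5.6 pos [ 45.27 -32.11  26.31] x [ 0.003 -0.002 -1.   ] jawyaw(y)  -0.373 F [-0.1 -0.6 -6.9] M [0.01 0.01 0.02] w 2.71 q [-0.62  0.11  0.26  1.72  0.    1.33]
```

```bash
python3 -m pendant '{"delta_pos":[[0.4,3,0.5],[0.9,7,1],[1.5,11.5,1.5],[2.1,16,2],[2.7,20.5,2.5],[3.3,25,2.5],[3.8,29.5,2.5],[4.4,34,2.5]],"spin":[0.02,0.05,0.09,0.13,0.17,0.21,0.25,0.28]}'; python3 -m pendant '{"delta_pos":[[0.5,4,0],[0.9,7.5,0],[1.2,10.5,0],[1.4,12.5,0],[1.5,13.3,0],[1.5,13.3,0],[1.5,13.3,0],[1.5,13.3,0]],"spin":[0,0,0,0,0,0,0,0]}'; python3 st.py
python3 - <<'E'
from h import *
from workcell import viewer
for n in("top","scene"):
    p=viewer.capture(n); pickle.dump(p,open(f"{n}2.pkl","wb")); r=(190,205,350,325) if n=="top" else (270,120,430,260)
    crop(p,r,4,f"pics/g2{n}.png")
E
```

```text
clock: 6.4
position: [0.4955, 0.0212, 0.2832]
tcp_rot: [1.275, 1.167, -1.279]
contact_force: [0.5, -1.0, -7.1]
grip_width: 0.0274
clock: 7.2
position: [0.5111, 0.1513, 0.285]
tcp_rot: [1.278, 1.163, -1.279]
contact_force: [-0.1, -0.2, -6.9]
grip_width: 0.0273
t 7.2 pos [51.11 15.13 28.5 ] x [-0. -0. -1.] jawyaw(y)  -0.0941 F [-0.1 -0.2 -6.9] M [ 0.03 -0.08  0.02] w 2.73 q [ 0.29  0.07  0.27  1.77 -0.    1.95]
```

View pics/g2top.png

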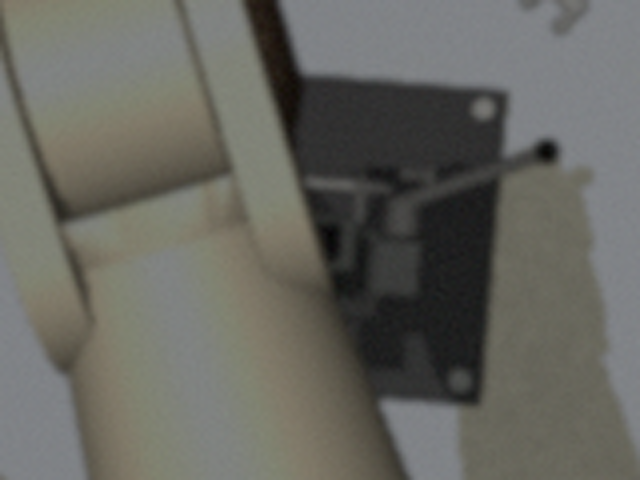

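View pics/g2scene.png

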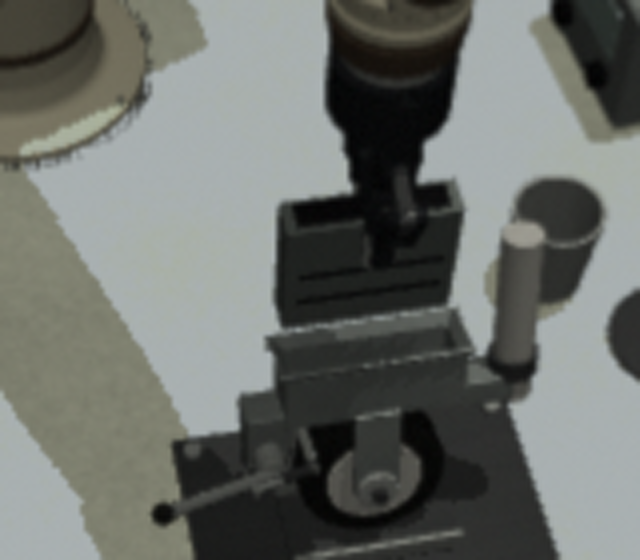

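Scene: the pack is held over the slot, with its top edge (280–462, 185–210) and the slot mouth (268–470, 315–350) roughly aligned. I'll measure the offset in frame axes.

Run:
```python
from fit import *
S=pickle.load(open("scene2.pkl","rb")); c=cloud(S).reshape(-1,3)
tcp=np.array([.5111,.1513,.285]); A=R.from_euler('z',-.093).as_matrix()
f=(c-tcp)@A*1000
m=(f[:,0]>0)&(f[:,0]<35)&(abs(f[:,1])<90)&(f[:,2]>-85)&(f[:,2]<50)
q=f[m]; g=q[(q[:,2]>-52)&(q[:,2]<-10)]
print(len(g),np.percentile(g,[1,3,50,97,99],axis=0).round(1))
for sgn in(-1,1):
    e=g[np.sign(g[:,1])==sgn]; 
X=np.polyfit(g[:,1],g[:,0],1);print("yaw slope",X, "z slope",np.polyfit(g[:,2],g[:,0],1))
for y0 in range(-70,75,3):
    k=(abs(g[:,1]-y0)<1.5); print(y0,k.sum(),end='; ')
print("z range",np.percentile(q[abs(q[:,1]+30)<15,2],[0,1,2,5,95,98,99]))
# slot rim edges in world, current
o=(.561,.1515);B,t=frame_pose(o,-.093,-.25)
f=(c-t)@B*1000
m=(abs(f[:,0])<45)&(abs(f[:,1])<85)&(abs(f[:,2]-169)<3); q=f[m]
print(len(q),np.percentile(q,[0,1,3,50,97,99,100],axis=0).round(1))
far=q[q[:,0]<-18];near=q[q[:,0]>5];print(len(far),np.median(far,0),len(near),np.median(near,0),near[:,0].max(),far[:,0].min())
```

```text
417 [[ 10.2 -62.1 -51.6]
 [ 11.3 -60.4 -51. ]
 [ 14.1  -5.8 -30.5]
 [ 16.8  49.8 -11.4]
 [ 17.2  52.2 -10.7]]
yaw slope [1.17177583e-02 1.40885563e+01] z slope [1.21035796e-02 1.44022924e+01]
-70 0; -67 0; -64 1; -61 18; -58 11; -55 10; -52 10; -49 9; -46 9; -43 11; -40 10; -37 11; -34 12; -31 9; -28 14; -25 9; -22 9; -19 11; -16 13; -13 10; -10 12; -7 11; -4 11; -1 7; 2 11; 5 9; 8 11; 11 9; 14 10; 17 12; 20 12; 23 11; 26 10; 29 15; 32 7; 35 11; 38 12; 41 11; 44 10; 47 10; 50 11; 53 7; 56 0; 59 0; 62 0; 65 0; 68 0; 71 0; 74 0; z range [-63.84755503 -58.41650377 -56.52290432 -53.95008518  39.87655382
  41.32602533  41.67555081]
197 [[-32.1 -70.2 166. ]
 [-30.4 -68.7 166. ]
 [-29.1 -67.9 166.1]
 [-20.7  -1.2 169.3]
 [ 20.8  66.4 171.8]
 [ 21.3  68.1 171.9]
 [ 21.5  69.7 172. ]]
108 [-24.96244625  -2.85852531 169.01466329] 69 [ 18.34709126  -0.33317766 169.89271286] 21.544729027803022 -32.13006123842543
```

```bash
python3 -m pendant '{"delta_pos":[[0.3,0.4,0],[0.6,0.8,-1],[0.6,0.8,-2.5],[0.6,0.8,-3.5],[0.6,0.8,-3.9],[0.6,0.8,-4.2],[0.6,0.8,-4.5],[0.6,0.8,-4.5]],"spin":[0,0,0,0,0,0,0,0]}'; python3 st.py
python3 - <<'E'
from h import *
from workcell import viewer
for n in("scene",):
    p=viewer.capture(n); pickle.dump(p,open(f"{n}3.pkl","wb")); r=(290,130,430,270)
    crop(p,r,4,f"pics/g3{n}.png")
E
```

```text
clock: 8.1
position: [0.5172, 0.1603, 0.2403]
tcp_rot: [1.277, 1.164, -1.277]
contact_force: [0.9, -0.1, -5.8]
grip_width: 0.0277
t 8.1 pos [51.72 16.03 24.03] x [ 0.  0. -1.] jawyaw(y)  -0.0931 F [ 0.9 -0.1 -5.8] M [ 0.03 -0.01  0.04] w 2.77 q [ 0.3   0.07  0.18  1.68 -0.    1.96]
```

View pics/g3scene.png

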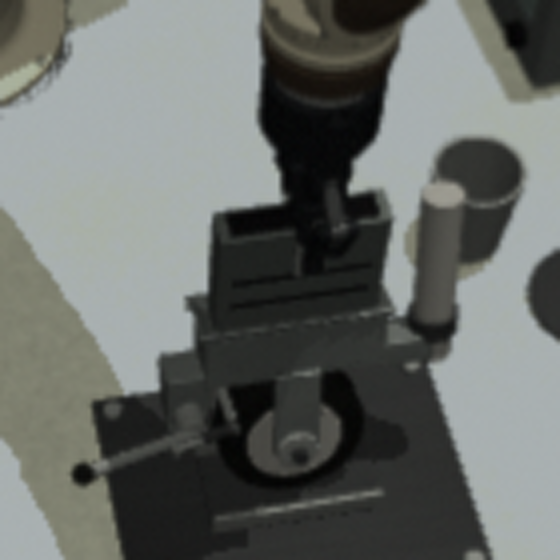

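Scene: the pack's lower edge is inside the mouth and centred lengthwise (pack 212–388 against rim 197–392). I'll lower it slowly.

```bash
python3 -m pendant '{"delta_pos":[[0,-0.1,-0.3],[0,-0.1,-0.6],[0,-0.1,-0.9],[0,-0.1,-1.2],[0,-0.1,-1.4],[0,-0.1,-1.6],[0,-0.1,-1.6],[0,-0.1,-1.6]],"spin":[0,0,0,0,0,0,0,0]}'; python3 st.py
python3 - <<'E'
from h import *
from workcell import viewer
for n in("scene",):
    p=viewer.capture(n); pickle.dump(p,open(f"{n}4.pkl","wb")); r=(290,130,430,270)
    crop(p,r,4,f"pics/g4{n}.png")
E
```

```text
clock: 8.95
position: [0.5172, 0.1594, 0.2243]
tcp_rot: [1.277, 1.164, -1.277]
contact_force: [0.2, -0.0, -7.0]
grip_width: 0.0275
t 8.95 pos [51.72 15.94 22.43] x [ 0.  0. -1.] jawyaw(y)  -0.093 F [ 0.2 -0.  -7. ] M [0.05 0.   0.03] w 2.75 q [0.3  0.06 0.14 1.64 0.   1.96]
```

View pics/g4scene.png

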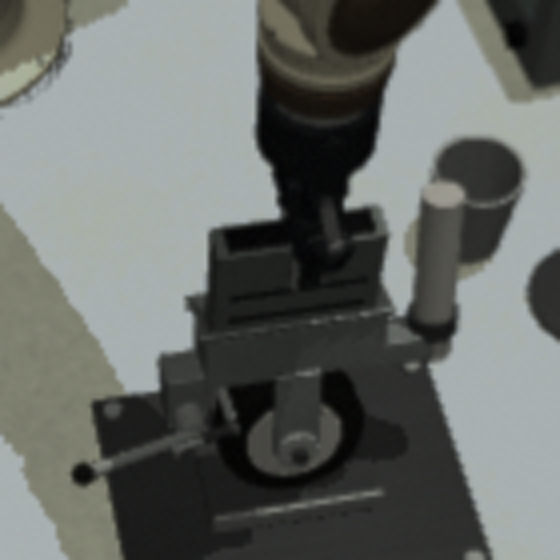

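The pack is about 16 mm in with no contact force. I'll go a little further, following the slope.

```bash
python3 -m pendant '{"delta_pos":[[0,0,-0.2],[0.05,0,-0.4],[0.1,0,-0.6],[0.1,0,-0.7],[0.1,0,-0.7],[0.1,0,-0.7],[0.1,0,-0.7],[0.1,0,-0.7]],"spin":[0,0,0,0,0,0,0,0]}'; python3 st.py
```

```text
clock: 9.8
position: [0.5182, 0.1594, 0.2177]
tcp_rot: [1.278, 1.164, -1.277]
contact_force: [-2.6, -1.2, 1.7]
grip_width: 0.0271
t 9.8 pos [51.82 15.94 21.77] x [ 0.001  0.    -1.   ] jawyaw(y)  -0.0929 F [-2.6 -1.2  1.7] M [-0.04  0.71  0.43] w 2.71 q [0.3  0.06 0.12 1.63 0.   1.96]
```

Contact has begun (8 N of support). I'll release it to let it settle down the slot, then look.

```bash
python3 -m pendant '{"delta_pos":[[0,0,0],[0,0,0],[0,0,0],[0,0,0],[0,0,0],[0,0,0],[0,0,0],[0,0,0]],"spin":[0,0,0,0,0,0,0,0]}' 8.5; python3 st.py
python3 - <<'E'
from h import *
from workcell import viewer
for n in("scene",):
    p=viewer.capture(n); pickle.dump(p,open(f"{n}5.pkl","wb")); r=(290,130,430,270)
    crop(p,r,4,f"pics/g5{n}.png")
E
```

```text
clock: 10.6
position: [0.5182, 0.1593, 0.2173]
tcp_rot: [1.277, 1.164, -1.277]
contact_force: [0.7, 0.4, 0.5]
grip_width: 0.0853
t 10.6 pos [51.82 15.93 21.73] x [ 0.  0. -1.] jawyaw(y)  -0.093 F [0.7 0.4 0.5] M [-0.02  0.05 -0.  ] w 8.53 q [0.3  0.06 0.12 1.63 0.   1.96]
```

View pics/g5scene.png

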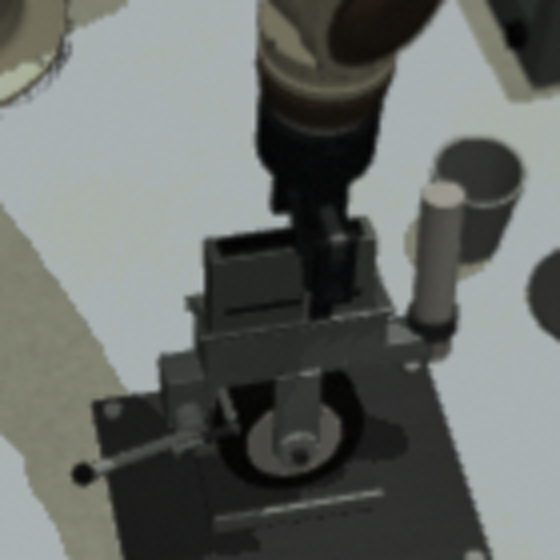

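```bash
python3 -m pendant '{"delta_pos":[[0,0,1],[0,0,3],[0,0,6],[0,-2,10],[-4,-2,10],[-8,-2,10],[-12,-2,10],[-14,-2,10]],"spin":[0,0,0,0,0,0,0,0]}' 8.5; python3 st.py
cat > meas.py <<'E'
from fit import *
from workcell import viewer
import sys
n=sys.argv[1]; o=(.5562,.1515)
for cam,r in(("scene",(290,130,430,270)),("top",(190,205,350,325))):
    p=viewer.capture(cam); pickle.dump(p,open(f"{cam}{n}.pkl","wb")); crop(p,r,4,f"pics/m{n}{cam}.png")
    c=cloud(p).reshape(-1,3); B,t=frame_pose(o,-.093,-.25); f=(c-t)@B*1000
    m=(abs(f[:,0])<40)&(abs(f[:,1])<64)&(f[:,2]>190)&(f[:,2]<300); q=f[m]
    if len(q): print(cam,len(q),np.percentile(q,[1,10,50,90,99],axis=0).round(1).tolist())
E
python3 meas.py 6
```

```text
clock: 11.45
position: [0.3758, 0.1391, 0.3188]
tcp_rot: [1.279, 1.163, -1.276]
contact_force: [0.4, -0.2, 0.2]
grip_width: 0.0851
t 11.45 pos [37.58 13.91 31.88] x [ 0.002  0.001 -1.   ] jawyaw(y)  -0.0928 F [ 0.4 -0.2  0.2] M [0.02 0.   0.02] w 8.51 q [ 0.35 -0.21  0.07  1.85  0.    2.02]
scene 681 [[-14.7, -57.7, 190.5], [-7.1, -48.7, 195.5], [10.1, -1.9, 217.2], [13.5, 45.2, 225.9], [15.4, 55.5, 227.6]]
top 561 [[-16.8, -56.7, 191.6], [-12.4, -49.8, 209.5], [1.7, -14.7, 224.4], [10.5, 47.3, 228.1], [11.0, 56.1, 231.2]]
```

View pics/m6scene.png

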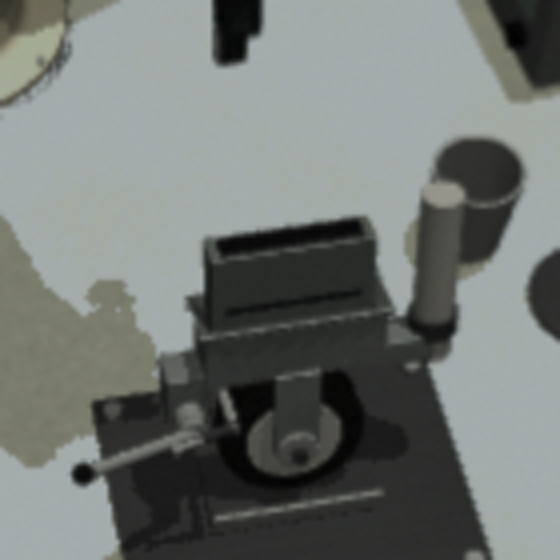

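View pics/m6top.png

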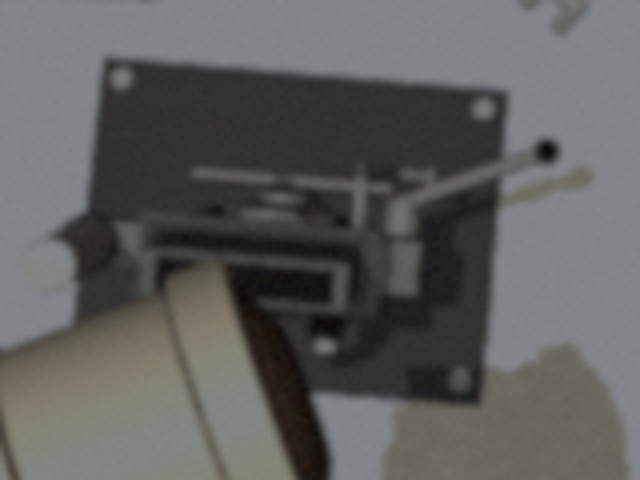

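The pack is aligned with the slot, its top at 226–228 mm in frame z against 225 expected. I'll press it with shut fingers to make sure it's home.

```bash
python3 -m pendant '{"delta_pos":[[4,0.5,0],[8,1,0],[11,1.5,-1],[12.3,1.7,-3],[12.3,1.7,-5],[12.3,1.7,-6],[12.3,1.7,-6.5],[12.3,1.7,-7]],"spin":[0,0,0,0,0,0,0,0]}' 0; python3 st.py; python3 -m pendant '{"delta_pos":[[0,0,-0.2],[0,0,-0.4],[0,0,-0.6],[0,0,-0.7],[0,0,-0.8],[0,0,-0.8],[0,0,-0.8],[0,0,-0.8]],"spin":[0,0,0,0,0,0,0,0]}'; python3 st.py
```

```text
clock: 12.35
position: [0.5013, 0.1564, 0.2479]
tcp_rot: [1.278, 1.163, -1.276]
contact_force: [-0.4, 0.4, 0.2]
grip_width: 0.0001
t 12.35 pos [50.13 15.64 24.79] x [ 0.001  0.    -1.   ] jawyaw(y)  -0.093 F [-0.4  0.4  0.2] M [-0.03  0.01  0.01] w 0.01 q [0.3  0.03 0.15 1.69 0.   1.97]
clock: 13.15
position: [0.5012, 0.1563, 0.2394]
tcp_rot: [1.277, 1.164, -1.277]
contact_force: [-0.1, -0.4, -0.1]
grip_width: 0.0
t 13.15 pos [50.12 15.63 23.94] x [ 0.  0. -1.] jawyaw(y)  -0.093 F [-0.1 -0.4 -0.1] M [ 0.04 -0.03  0.  ] w 0.0 q [ 0.3   0.03  0.13  1.67 -0.    1.97]
```

```bash
python3 -m pendant '{"delta_pos":[[0,0,-0.1],[0,0,-0.2],[0,0,-0.3],[0,0,-0.4],[0,0,-0.5],[0,0,-0.5],[0,0,-0.5],[0,0,-0.5]],"spin":[0,0,0,0,0,0,0,0]}'; python3 st.py
```

```text
clock: 13.95
position: [0.5014, 0.1563, 0.2356]
tcp_rot: [1.279, 1.163, -1.276]
contact_force: [-1.9, -0.5, 8.7]
grip_width: -0.0002
t 13.95 pos [50.14 15.63 23.56] x [ 0.002  0.001 -1.   ] jawyaw(y)  -0.0931 F [-1.9 -0.5  8.7] M [-0.18  0.22 -0.03] w -0.02 q [ 0.3   0.03  0.12  1.66 -0.    1.97]
```

```bash
python3 -m pendant '{"delta_pos":[[0,0,-0.1],[0,0,-0.2],[0,0,-0.25],[0,0,-0.25],[0,0,-0.25],[0,0,-0.25],[0,0,-0.25],[0,0,-0.25]],"spin":[0,0,0,0,0,0,0,0]}'; python3 st.py
```

```text
clock: 14.75
position: [0.5016, 0.1563, 0.2353]
tcp_rot: [1.281, 1.161, -1.273]
contact_force: [-5.3, -2.0, 21.4]
grip_width: 0.0005
t 14.75 pos [50.16 15.63 23.53] x [ 0.005  0.001 -1.   ] jawyaw(y)  -0.0931 F [-5.3 -2.  21.4] M [-0.45  0.76  0.02] w 0.05 q [ 0.3   0.02  0.12  1.66 -0.    1.97]
```

The pack is firmly seated: it gave only 0.3 mm while the push rose from 9 to 21 N. Now the kickstand.

```bash
python3 -m pendant '{"delta_pos":[[0,0,2],[0,0,4],[2,-4,4.5],[4,-8,4.5],[6,-12,4.5],[7.7,-14.7,4],[7.7,-14.7,0],[7.7,-14.7,-3]],"spin":[0,0,0,0,0,0,0,0]}'; python3 st.py; python3 meas.py 7
python3 - <<'E'
from fit import *
for cam in("scene","top"):
    p=pickle.load(open(cam+"7.pkl","rb")); c=cloud(p).reshape(-1,3); B,t=frame_pose((.5562,.1515),-.093,-.25); f=(c-t)@B*1000
    m=(f[:,0]>45)&(f[:,0]<95)&(f[:,1]<-125)&(f[:,1]>-180)&(f[:,2]>85)&(f[:,2]<130); q=c[m]
    print(cam,len(q),np.median(f[m],0).round(1),q.mean(0).round(4),q.min(0).round(4),q.max(0).round(4))
    print([(r["rect"],r["p"]) for r in []])
    u=proj(p,np.array([[.579,.0096,.139],[.5873,-.0146,.1414]]));print(u)
E
```

```text
clock: 15.55
position: [0.5786, 0.0081, 0.1999]
tcp_rot: [1.279, 1.163, -1.279]
contact_force: [-0.3, -0.2, -1.1]
grip_width: -0.0001
t 15.55 pos [57.86  0.81 19.99] x [-0.  0. -1.] jawyaw(y)  -0.095 F [-0.3 -0.2 -1.1] M [-0.02  0.05 -0.01] w -0.01 q [0.01 0.15 0.18 1.6  0.   1.68]
scene 677 [[-15.7, -57.7, 190.5], [-6.4, -47.9, 195.4], [10.2, -2.7, 217.3], [13.4, 45.0, 226.0], [15.4, 56.3, 228.2]]
top 735 [[-17.2, -56.7, 190.9], [-14.1, -47.5, 213.2], [-1.1, -1.5, 224.4], [10.3, 44.8, 228.1], [11.0, 55.1, 230.6]]
scene 64 [  73.9 -151.   110.9] [ 0.5859 -0.0013  0.1415] [ 0.5724 -0.0216  0.1304] [0.5949 0.0234 0.1509]
[]
[[317.93845788 244.05805959]
 [310.21540865 248.12768436]]
  return _methods._mean(a, axis=axis, dtype=dtype,
  ret = um.true_divide(
<stdin>:5: RuntimeWarning: Mean of empty slice.
Traceback (most recent call last):
ValueError: zero-size array to reduction operation minimum which has no identity
```

View pics/m7scene.png

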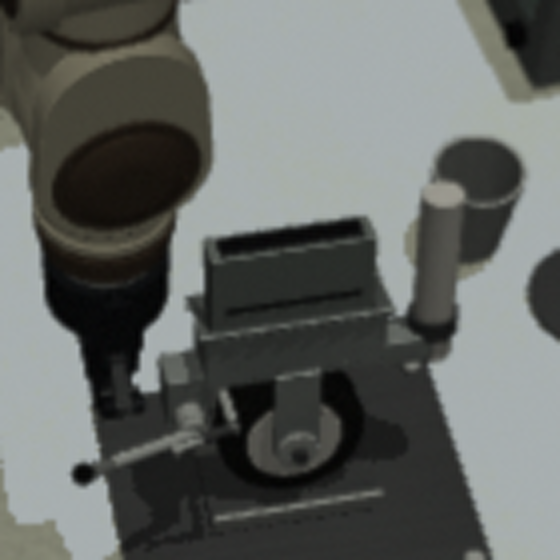

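View pics/m7top.png

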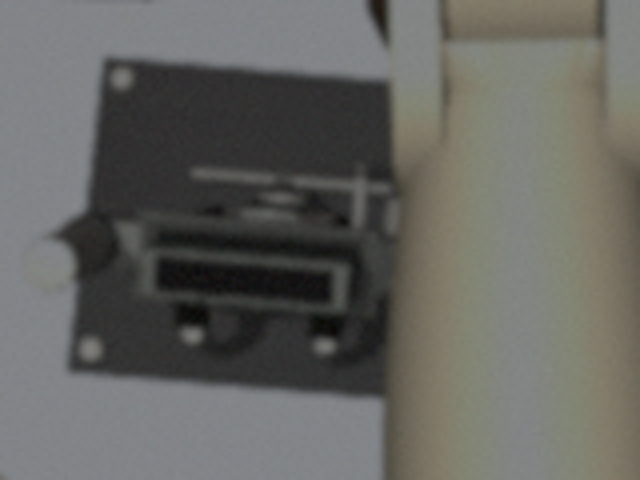

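Scene: the foot is at (83,473) in the crop, where predicted, and the shut fingers hover above the outer half of the leg. Pressing down now.

```bash
python3 -m pendant '{"delta_pos":[[0,0.1,-2.5],[0,0.1,-4.5],[0,0.1,-5.3],[0,0.1,-5.7],[0,0.1,-6.1],[0.1,0.1,-6.5],[0.2,0.1,-6.9],[0.3,0.1,-7.3]],"spin":[0,0,0,0,0,0,0,0]}'; python3 st.py;  python3 meas.py 8
```

```text
clock: 16.45
position: [0.5817, 0.0102, 0.1292]
tcp_rot: [1.278, 1.163, -1.276]
contact_force: [0.4, -2.2, 1.9]
grip_width: 0.0004
t 16.45 pos [58.17  1.02 12.92] x [ 0.001 -0.    -1.   ] jawyaw(y)  -0.0931 F [ 0.4 -2.2  1.9] M [-0.29 -0.16  0.01] w 0.04 q [ 0.02  0.15  0.04  1.47 -0.    1.68]
scene 665 [[-14.7, -57.7, 190.7], [-6.5, -46.9, 195.7], [10.2, -0.1, 217.0], [13.5, 45.8, 226.0], [15.7, 56.0, 227.8]]
top 734 [[-17.0, -56.6, 192.6], [-14.0, -47.2, 214.7], [-1.1, -1.1, 224.6], [10.3, 45.0, 228.4], [11.0, 55.5, 230.9]]
```

View pics/m8scene.png

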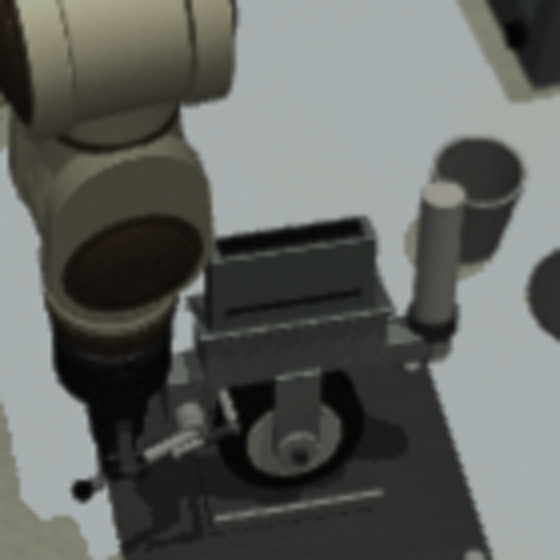

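The leg is moving (foot now at (83,488)), the frame is still on its prop, and the forces are small. Continuing down.

```bash
python3 -m pendant '{"delta_pos":[[0.1,0,-0.5],[0.25,0,-1],[0.35,0,-1.5],[0.5,0,-2],[0.6,0,-2.5],[0.75,0,-3],[0.85,0,-3.5],[1,0,-4]],"spin":[0,0,0,0,0,0,0,0]}'; python3 st.py;  python3 meas.py 9
```

```text
clock: 17.35
position: [0.5912, 0.0103, 0.0882]
tcp_rot: [1.277, 1.164, -1.278]
contact_force: [1.1, 0.1, -0.9]
grip_width: -0.0
t 17.35 pos [59.12  1.03  8.82] x [-0. -0. -1.] jawyaw(y)  -0.0931 F [ 1.1  0.1 -0.9] M [-0.02 -0.08 -0.  ] w -0.0 q [ 0.02  0.18  0.    1.39 -0.    1.68]
scene 644 [[-15.1, -53.1, 190.6], [-7.1, -43.3, 195.4], [10.2, 1.4, 217.7], [13.8, 45.8, 226.0], [16.2, 56.0, 227.9]]
top 727 [[-17.2, -56.6, 194.1], [-14.0, -47.1, 215.8], [-1.2, -1.1, 224.2], [10.3, 45.4, 228.0], [10.9, 55.6, 230.7]]
```

View pics/m9scene.png

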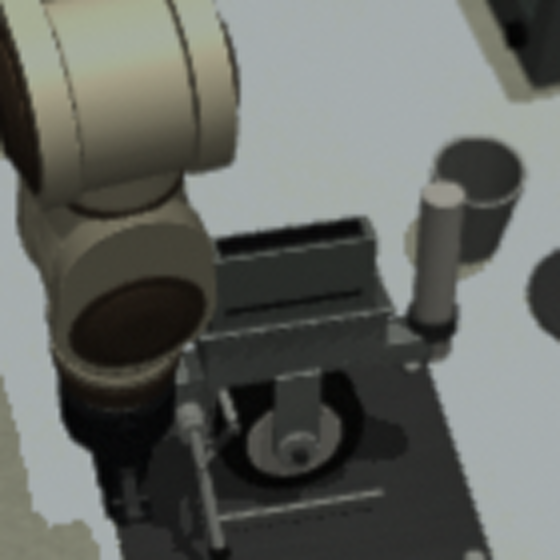

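Scene: the kickstand snapped down (foot now at (220,553)), clear of the fingers, and the frame is still on its prop. Now to the tube.

```bash
python3 -m pendant '{"delta_pos":[[0,0,3],[0,0,8],[0,0,13],[0,0,18],[-1,2,21.5],[-2.5,6,22],[-4,10.5,22],[-5.5,15,22]],"spin":[0,0,0,0,0,0,0,0]}' 8.5; python3 -m pendant '{"delta_pos":[[-0.8,3.5,0],[-1.7,7,0],[-2.3,9.3,0],[-2.5,10,0],[-2.5,10,-1],[-2.5,10,-2],[-2.5,10,-3],[-2.5,10,-3]],"spin":[0,0,0,0,0,0,0,0]}'; python3 st.py; python3 meas.py 10
```

```text
clock: 18.25
position: [0.5357, 0.1615, 0.3095]
tcp_rot: [1.279, 1.163, -1.277]
contact_force: [1.5, 0.5, 0.7]
grip_width: 0.085
clock: 19.05
position: [0.511, 0.2591, 0.2767]
tcp_rot: [1.276, 1.164, -1.281]
contact_force: [-0.3, -0.3, 0.6]
grip_width: 0.0854
t 19.05 pos [51.1  25.91 27.67] x [-0.002 -0.001 -1.   ] jawyaw(y)  -0.0944 F [-0.3 -0.3  0.6] M [-0.01 -0.04  0.04] w 8.54 q [ 0.47  0.17  0.36  1.76 -0.    2.13]
scene 680 [[-15.2, -57.6, 190.4], [-7.4, -49.4, 195.6], [10.3, -2.6, 217.3], [13.6, 44.9, 225.9], [15.7, 55.9, 227.9]]
top 733 [[-17.1, -56.7, 193.2], [-14.0, -47.5, 216.3], [-1.3, -1.5, 224.5], [10.3, 44.9, 228.1], [11.0, 55.1, 230.8]]
```

View pics/m10scene.png

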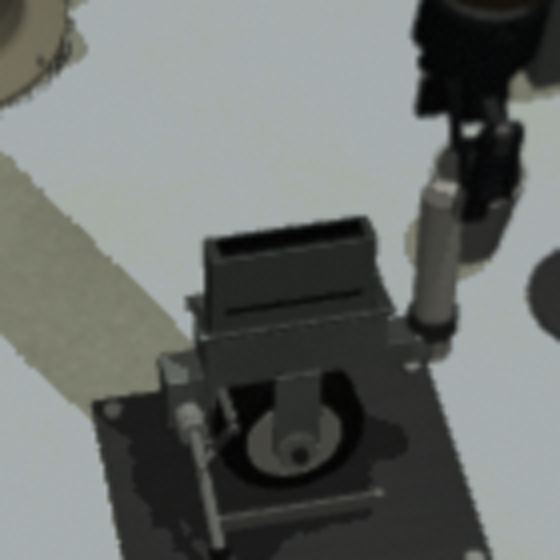

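View pics/m10top.png

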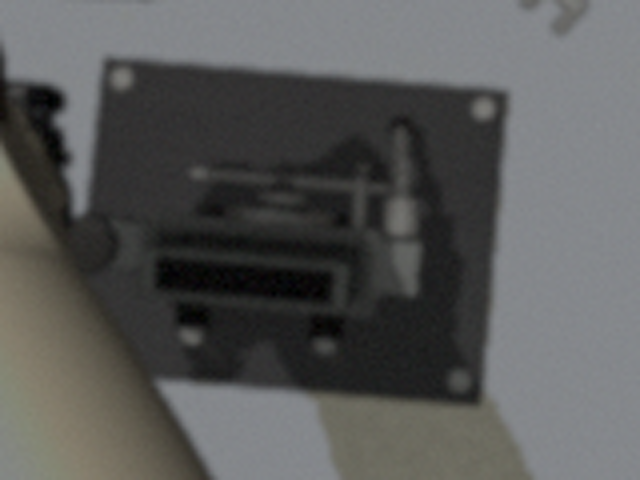

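I'll check the lateral centring by projecting the expected finger positions into the scene picture.

Run:
```python
from fit import *
p=pickle.load(open("scene10.pkl","rb"))
A=R.from_euler('z',-.093).as_matrix(); t=np.array([.511,.2591,.2767])
L=[t+A@np.array(v) for v in((.0425,0,.013),(-.0425,0,.013),(0.05,0,.06))]+[np.array([.5058,.2600,.252])]
print(((proj(p,L)-[290,130])*4).round(0))
c=cloud(p); f=(c-t)@A*1000
m=(f[...,2]>5)&(f[...,2]<55)&(abs(f[...,1])<60)&(abs(f[...,0])<70)
q=f[m]
for s in(1,-1):
    k=q[(q[:,0]*s>30)]; print(s,len(k),np.percentile(k,[2,50,98],axis=0).round(1).tolist() if len(k) else '')
# tube
o=(.5562,.1515);B,tt=frame_pose(o,-.093,-.25); g=(c.reshape(-1,3)-tt)@B*1000
m=(abs(g[:,0])<25)&(abs(g[:,1]-105)<25)&(g[:,2]>190)&(g[:,2]<235); print(m.sum(),np.percentile(g[m],[2,50,98],axis=0).round(1).tolist())
m=(abs(g[:,0])<22)&(abs(g[:,1]-105)<25)&(g[:,2]>241)&(g[:,2]<249); print(m.sum(),np.percentile(g[m],[2,50,98],axis=0).round(1).tolist())
```

```text
[[466. 212.]
 [430. 114.]
 [481. 172.]
 [438. 193.]]
1 58 [[43.3, -13.2, 16.4], [52.3, -8.2, 31.7], [58.0, 4.8, 50.0]]
-1 73 [[-47.6, -13.2, 13.4], [-42.5, -5.4, 31.8], [-39.9, 5.9, 50.6]]
135 [[-1.8, 89.8, 191.4], [12.4, 99.6, 210.9], [16.8, 116.2, 233.1]]
51 [[-8.9, 90.5, 241.2], [1.8, 101.2, 244.4], [16.6, 114.2, 247.2]]
```

```bash
python3 -m pendant '{"delta_pos":[[0.1,0.2,-1],[0.1,0.2,-2],[0.1,0.2,-3],[0.1,0.2,-4],[0.1,0.2,-5],[0.1,0.2,-6],[0.1,0.2,-7],[0.1,0.2,-7.5]],"spin":[0,0,0,0,0,0,0,0]}'; python3 st.py;  python3 -m pendant '{"delta_pos":[[0,0,0],[0,0,0],[0,0,0],[0,0,0],[0,0,0],[0,0,0],[0,0,0],[0,0,0]],"spin":[0,0,0,0,0,0,0,0]}' 4.4; python3 st.py; python3 meas.py 11
```

```text
clock: 19.95
position: [0.5119, 0.2622, 0.2025]
tcp_rot: [1.276, 1.164, -1.278]
contact_force: [-0.5, 0.4, 0.1]
grip_width: 0.0848
t 19.95 pos [51.19 26.22 20.25] x [-0.001 -0.    -1.   ] jawyaw(y)  -0.093 F [-0.5  0.4  0.1] M [ 0.02 -0.01 -0.03] w 8.48 q [ 0.47  0.14  0.18  1.61 -0.    2.14]
clock: 20.75
position: [0.5122, 0.2623, 0.2038]
tcp_rot: [1.277, 1.164, -1.277]
contact_force: [0.7, 0.7, -0.1]
grip_width: 0.0441
t 20.75 pos [51.22 26.23 20.38] x [-0.  0. -1.] jawyaw(y)  -0.093 F [ 0.7  0.7 -0.1] M [-0.03  0.02 -0.02] w 4.41 q [0.47 0.14 0.18 1.61 0.   2.14]
scene 677 [[-14.4, -57.6, 190.5], [-7.0, -48.1, 195.2], [10.0, -2.3, 217.3], [13.5, 45.0, 225.9], [16.0, 55.6, 228.1]]
top 731 [[-17.0, -56.5, 193.3], [-13.9, -46.9, 214.4], [-1.2, -1.2, 224.7], [10.4, 45.1, 228.3], [11.1, 55.3, 231.2]]
```

View pics/m11scene.png

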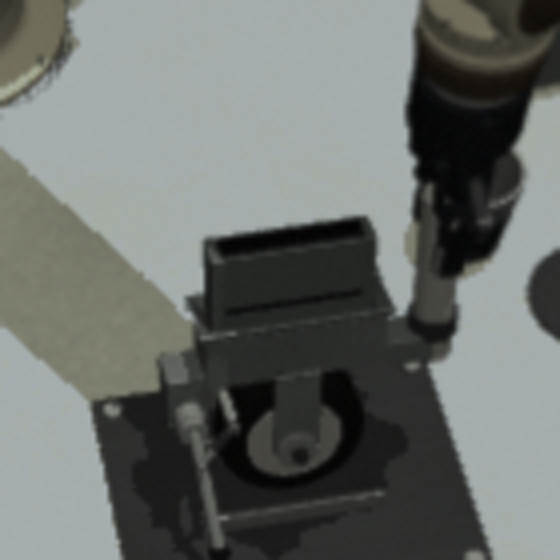

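Scene: the tube is caged by the jaws, but the front finger (442–480) looks offset to +y of the tube (437). I'll measure it.

Run:
```python
from fit import *
p=pickle.load(open("scene11.pkl","rb"))
A=R.from_euler('z',-.093).as_matrix(); t=np.array([.5122,.2623,.2038])
c=cloud(p); f=(c-t)@A*1000; g=p["pixels"].mean(2)
for lo,hi in((-30,-12),(-2,10),(10,20),(20,35),(35,48)):
    m=(f[...,2]>lo)&(f[...,2]<hi)&(abs(f[...,1])<45)&(abs(f[...,0])<60)
    d=m&(g<45); l=m&(g>=60)
    for nm,k in(("dark",d),("light",l)):
        if k.sum()>5: print(lo,nm,k.sum(),np.percentile(f[k],[5,50,95],axis=0).round(1).tolist())
print("tube top expected tilted center y (tool frame):",(np.array([.5058,.260,.252])-t)@A*1000)
crop(p,(375,160,435,220),10,"pics/z11.png")
```

```text
-30 dark 8 [[8.1, -42.7, -29.5], [17.6, -41.8, -24.8], [31.8, -41.2, -19.3]]
-30 light 57 [[9.6, -38.6, -29.3], [24.3, -8.7, -22.2], [29.6, 8.5, -13.6]]
-2 light 13 [[-23.1, -16.1, -1.2], [6.9, -13.0, 5.3], [21.4, -8.8, 8.5]]
10 dark 19 [[-21.5, -11.1, 11.3], [35.2, -7.1, 18.5], [37.8, 2.6, 19.9]]
10 light 9 [[-14.4, -15.5, 11.9], [10.1, -12.5, 16.5], [28.1, -0.7, 19.7]]
20 dark 18 [[-20.9, -12.7, 21.5], [28.9, -7.9, 24.5], [36.2, 5.1, 32.9]]
20 light 10 [[-25.5, -14.3, 20.6], [9.7, -11.9, 25.5], [11.0, -8.6, 32.5]]
35 dark 15 [[-24.8, -15.7, 37.0], [-0.1, -12.3, 42.4], [30.5, 0.5, 46.9]]
35 light 11 [[-29.9, -14.6, 37.5], [-17.2, -11.2, 43.6], [10.9, -6.7, 47.5]]
tube top expected tilted center y (tool frame): [-6.15875135 -2.88440321 48.2       ]
```

View pics/z11.png

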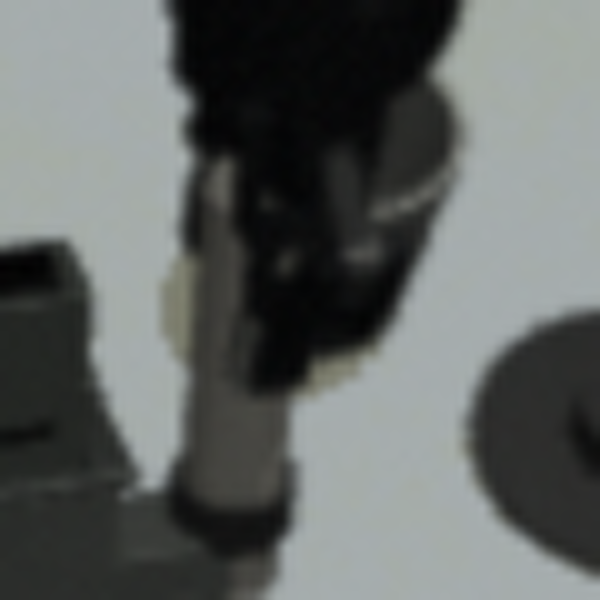

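The apparent offset is mostly perspective; the real one is about 2–3 mm, fine for 22 mm pads. Bringing the caged frame up slowly.

```bash
python3 -m pendant '{"delta_pos":[[0.2,-0.1,0],[0.5,-0.2,0.1],[0.8,-0.3,0.2],[1.2,-0.3,0.3],[1.6,-0.4,0.3],[2,-0.4,0.4],[2.4,-0.4,0.4],[2.8,-0.5,0.4]],"spin":[0,0,0,0,0,0,0,0]}'; python3 st.py;  python3 -m pendant '{"delta_pos":[[0.4,0,0.1],[0.8,-0.1,0.1],[1.2,-0.1,0.1],[1.6,-0.1,0.2],[1.9,-0.2,0.2],[2.1,-0.2,0.2],[2.2,-0.2,0.2],[2.2,-0.2,0.2]],"spin":[0,0,0,0,0,0,0,0]}'; python3 st.py; python3 meas.py 12
```

```text
clock: 21.65
position: [0.5407, 0.2574, 0.2078]
tcp_rot: [1.278, 1.164, -1.277]
contact_force: [-2.5, -0.3, 0.4]
grip_width: 0.0444
t 21.65 pos [54.07 25.74 20.78] x [ 0.  0. -1.] jawyaw(y)  -0.093 F [-2.5 -0.3  0.4] M [ 0.1   0.26 -0.04] w 4.44 q [0.44 0.2  0.25 1.63 0.   2.11]
clock: 22.45
position: [0.5623, 0.2553, 0.2097]
tcp_rot: [1.277, 1.164, -1.277]
contact_force: [-0.4, -1.3, -0.7]
grip_width: 0.044
t 22.45 pos [56.23 25.53 20.97] x [ 0. -0. -1.] jawyaw(y)  -0.0931 F [-0.4 -1.3 -0.7] M [ 0.02 -0.02  0.02] w 4.4 q [ 0.43  0.25  0.32  1.64 -0.    2.09]
scene 114 [[29.1, -57.9, 194.1], [31.9, -55.1, 217.9], [35.5, -6.8, 221.5], [39.1, 43.4, 223.6], [39.8, 56.0, 225.0]]
top 323 [[22.9, -56.6, 192.2], [26.0, -46.7, 206.2], [33.2, -1.4, 221.1], [38.7, 45.4, 224.8], [39.9, 55.7, 227.6]]
```

View pics/m12scene.png

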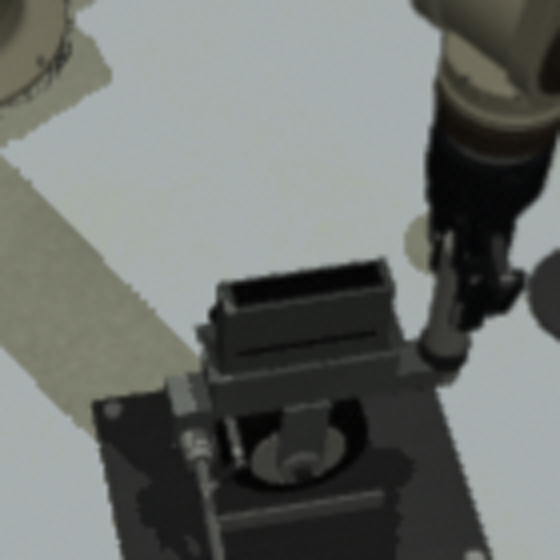

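View pics/m12top.png

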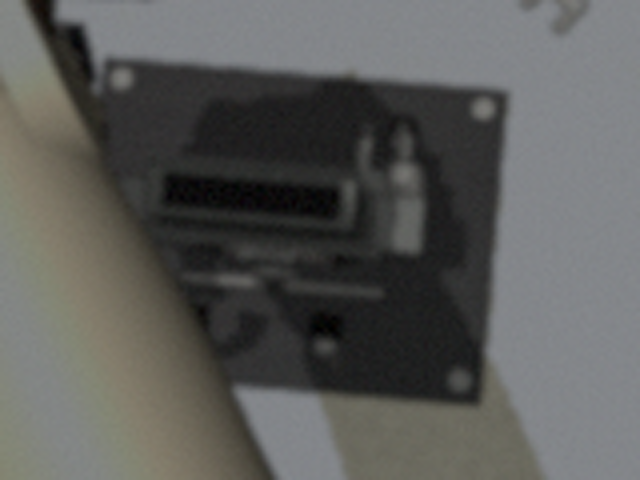

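Scene and top: the frame stands about upright, with the pack in the slot and the kickstand down. I'll estimate the lean from the pack's faces.

```bash
cat > lean.py <<'E'
from fit import *
import sys
n=sys.argv[1]
from scipy.optimize import least_squares
for cam in("scene","top"):
    p=pickle.load(open(f"{cam}{n}.pkl","rb")); c=cloud(p).reshape(-1,3)
    A=R.from_euler('z',-.093).as_matrix(); f=(c-[.5562,.1515,.016])@A*1000   # unleaned frame axes
    m=(abs(f[:,1])<55)&(abs(f[:,0])<70)&(f[:,2]>150)&(f[:,2]<240); q=f[m]
    best=None
    for l in np.arange(-.30,.15,.005):
        # lean-rotated coords
        g=q@R.from_euler('y',l).as_matrix()
        # pack box outer: count points near front face x=14 (scene) / near top z=225 rim
        k=g[(g[:,2]>185)&(g[:,2]<222)]
        fr=k[k[:,0]>np.percentile(k[:,0],60)] if len(k)>10 else k
        s=np.polyfit(fr[:,2],fr[:,0],1)[0] if len(fr)>10 else 9
        if best is None or abs(s)<best[0]: best=(abs(s),l,len(fr),np.median(fr[:,0]) if len(fr) else 0)
    print(cam,"front-face lean",best)
    z=q[q[:,2]>q[:,2].max()-14]; print(" top pts",len(z),"x range",np.percentile(z[:,0],[2,50,98]).round(1),"z",np.percentile(z[:,2],[50,98]).round(1))
E
for i in 7 12; do python3 lean.py $i; done
```

```text
scene front-face lean (np.float64(6.973533015885324e-05), np.float64(-0.26499999999999996), 172, np.float64(16.185649460161322))
 top pts 367 x range [-67.7 -48.7 -39.3] z [217.1 222.6]
top front-face lean (np.float64(0.0010358232321920806), np.float64(-0.25499999999999995), 68, np.float64(11.702693871550625))
 top pts 544 x range [-69.  -56.7 -44.6] z [217.6 223.8]
scene front-face lean (np.float64(0.0008770253433686331), np.float64(-0.059999999999999776), 142, np.float64(16.929174149091793))
 top pts 416 x range [-24.   -6.9   4.5] z [224. 228.]
top front-face lean (np.float64(0.010617388300215622), np.float64(0.1250000000000004), 179, np.float64(-36.265989930217046))
 top pts 606 x range [-26.2 -13.1   0.7] z [224.5 229.9]
```

The lean is about −0.05 rad, so the tube is resting on the rear finger. I'll shift the jaw centre to the upright tube position (x ≈ 0.566) and grip.

```bash
python3 -m pendant '{"delta_pos":[[0.2,0,0],[0.4,0,0],[0.4,0,0],[0.4,0,0],[0.4,0,0],[0.4,0,0],[0.4,0,0],[0.4,0,0]],"spin":[0,0,0,0,0,0,0,0]}' 2.5; python3 st.py; python3 -m pendant '{"delta_pos":[[0,0,0],[0,0,0],[0,0,0],[0,0,0],[0,0,0],[0,0,0],[0,0,0],[0,0,0]],"spin":[0,0,0,0,0,0,0,0]}' 2.0;python3 st.py; python3 meas.py 13; python3 lean.py 13
```

```text
clock: 23.35
position: [0.5659, 0.2553, 0.2102]
tcp_rot: [1.277, 1.164, -1.277]
contact_force: [-2.3, -2.1, 3.9]
grip_width: 0.0284
t 23.35 pos [56.59 25.53 21.02] x [-0.  0. -1.] jawyaw(y)  -0.093 F [-2.3 -2.1  3.9] M [-0.24  1.1   0.04] w 2.84 q [0.42 0.26 0.33 1.64 0.   2.09]
clock: 24.15
position: [0.5659, 0.2553, 0.2102]
tcp_rot: [1.277, 1.164, -1.277]
contact_force: [-2.0, -0.7, 5.3]
grip_width: 0.0289
t 24.15 pos [56.59 25.53 21.02] x [-0.  0. -1.] jawyaw(y)  -0.093 F [-2.  -0.7  5.3] M [-0.29  1.11  0.04] w 2.89 q [0.42 0.25 0.33 1.64 0.   2.09]
scene 5 [[38.4, -11.7, 217.1], [38.5, -6.9, 217.1], [39.4, 17.5, 218.9], [39.5, 48.8, 219.2], [39.6, 52.6, 219.2]]
top 122 [[31.4, -56.1, 190.3], [32.2, -47.4, 193.2], [35.9, -4.1, 207.2], [39.3, 44.4, 219.9], [39.9, 53.8, 223.3]]
scene front-face lean (np.float64(0.0006205617185759365), np.float64(-0.01999999999999974), 136, np.float64(17.74159473418043))
 top pts 398 x range [-14.5   2.2  14.5] z [224.6 229.3]
top front-face lean (np.float64(0.1068925020792045), np.float64(-0.04499999999999976), 81, np.float64(14.365634147318461))
 top pts 599 x range [-16.5  -3.   10.7] z [224.9 230.2]
```

View pics/m13scene.png

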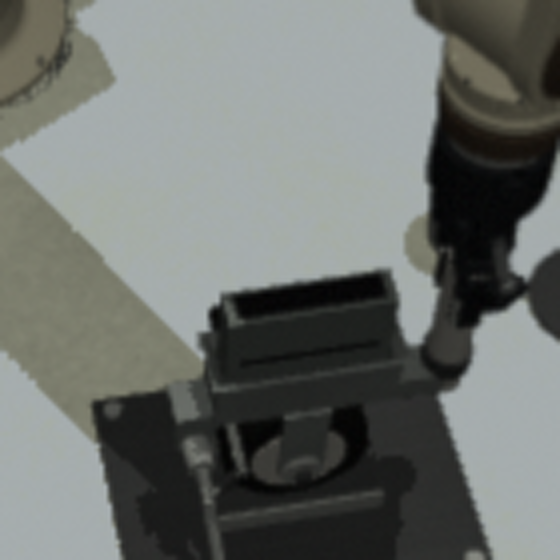

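View pics/m13top.png

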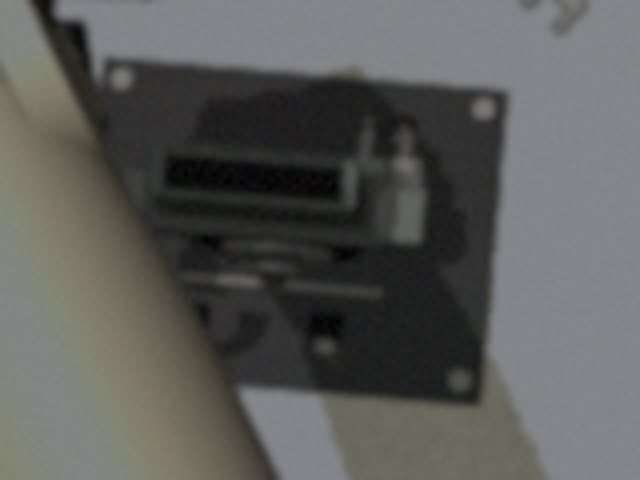

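It's gripped, with lean about −0.01 to −0.02 by camera, but a 1.1 N m wrist moment suggests the tube isn't quite parallel to the pads. I'll nudge +x and watch the moment.

```bash
python3 -m pendant '{"delta_pos":[[0.1,0,0],[0.2,0,0],[0.3,0,0],[0.3,0,0],[0.3,0,0],[0.3,0,0],[0.3,0,0],[0.3,0,0]],"spin":[0,0,0,0,0,0,0,0]}'; python3 st.py; python3 meas.py 14 >/dev/null; python3 lean.py 14
```

```text
clock: 25.05
position: [0.568, 0.2551, 0.2102]
tcp_rot: [1.276, 1.165, -1.279]
contact_force: [-6.9, -2.8, 7.1]
grip_width: 0.0289
t 25.05 pos [56.8  25.51 21.02] x [-0.002 -0.    -1.   ] jawyaw(y)  -0.0929 F [-6.9 -2.8  7.1] M [-0.43  2.78  0.09] w 2.89 q [0.42 0.26 0.33 1.65 0.   2.09]
scene front-face lean (np.float64(0.0012819916644182677), np.float64(0.015000000000000291), 130, np.float64(12.229931091046963))
 top pts 398 x range [-11.9   4.1  16.3] z [224.7 228.7]
top front-face lean (np.float64(0.012167985236212372), np.float64(-0.05499999999999977), 99, np.float64(18.546610166160175))
 top pts 614 x range [-14.4  -1.1  12.8] z [224.6 230.1]
```

By camera the lean is now about 0 (the pack top moved 55.7 mm from the −0.25 rest), but the moment has grown. I'll back off 1.5 mm as the compromise, with the grip kept on.

```bash
python3 -m pendant '{"delta_pos":[[-0.1,0,0],[-0.2,0,0],[-0.2,0,0],[-0.2,0,0],[-0.2,0,0],[-0.2,0,0],[-0.2,0,0],[-0.2,0,0]],"spin":[0,0,0,0,0,0,0,0]}'; python3 st.py; python3 meas.py 15 >/dev/null; python3 lean.py 15
python3 - <<'E'
from fit import *
from workcell import viewer,finder
T0=pickle.load(open("top0.pkl","rb"));S0=pickle.load(open("scene0.pkl","rb"))
for cam,I0 in(("top",T0),("scene",S0)):
    p=viewer.capture(cam); cv2.imwrite(f"pics/f{cam}.png",p["pixels"][:,:,::-1])
    for q in("cube_battery","chunk","long_battery","mug","wrench","pipe","brake_disc"):
        r=finder.boxes_of(p,q); print(cam,q,[(x["rect"],round(x["p"],2)) for x in r][:1])
E
```

```text
clock: 25.95
position: [0.5666, 0.2552, 0.2102]
tcp_rot: [1.277, 1.165, -1.278]
contact_force: [-4.4, -1.8, 6.5]
grip_width: 0.0287
t 25.95 pos [56.66 25.52 21.02] x [-0.001  0.    -1.   ] jawyaw(y)  -0.093 F [-4.4 -1.8  6.5] M [-0.29  1.77  0.05] w 2.87 q [0.42 0.26 0.33 1.64 0.   2.09]
scene front-face lean (np.float64(0.0014979951344789356), np.float64(0.005000000000000282), 134, np.float64(13.249181681972468))
 top pts 416 x range [-12.9   3.6  15.1] z [224.5 228.5]
top front-face lean (np.float64(0.03354411176561852), np.float64(-0.04499999999999976), 90, np.float64(12.627589396380014))
 top pts 626 x range [-15.9  -2.6  11.2] z [224.7 229.7]
top cube_battery [([396.1, 212.8, 447.7, 250.7], 0.87)]
top chunk [([365.6, 294.5, 406.2, 327.7], 0.92)]
top long_battery [([194.4, 174.1, 233.1, 204.7], 0.98)]
top mug [([155.7, 320.2, 183.8, 353.1], 0.7)]
top wrench [([319.5, 159.9, 371.6, 215.6], 0.88)]
top pipe [([467.8, 321.1, 527.4, 342.8], 0.88)]
top brake_disc [([126.1, 277.3, 166.9, 325.8], 0.95)]
scene cube_battery [([206.6, 279.4, 252.6, 319.3], 0.98)]
scene chunk [([235.1, 225.1, 268.0, 254.7], 0.7)]
scene long_battery [([411.4, 265.9, 476.7, 309.4], 0.75)]
scene mug []
scene wrench [([294.6, 304.3, 327.3, 361.5], 0.64)]
scene pipe [([128.3, 235.6, 183.0, 258.7], 0.68)]
scene brake_disc [([424.8, 191.4, 455.2, 215.4], 0.79)]
```

View pics/fscene.png

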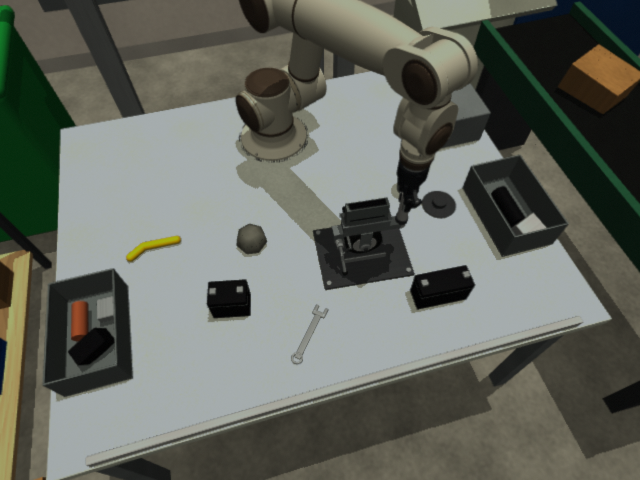

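View pics/m15scene.png

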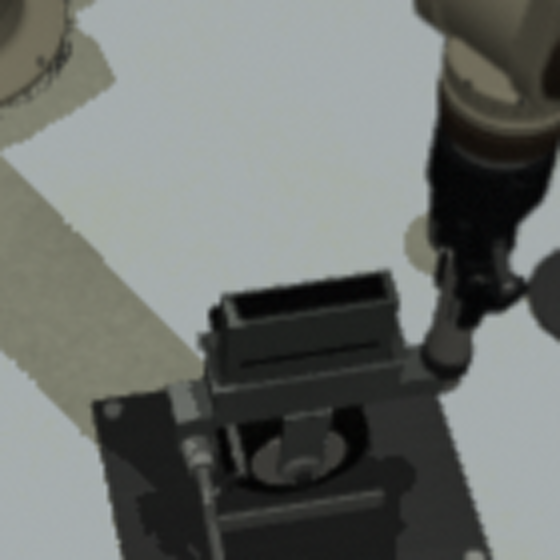

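The frame is upright and held, the pack is seated with its top at 225 mm, the kickstand is down and the bystanders haven't moved. Handing in.

```bash
python3 -c "
from workcell import env; print(env.finish_job())"; python3 st.py
```

```text
the job is handed in; nothing more can be done
None
the job is handed in; nothing more can be done
```

I did the job in the order asked and handed it in at about 26 s with the gripper still closed on the upright tube. `finish_job` gives no verdict, so what follows is from my own last checks.

- **Pack:** It is fully in the slot. I released it part-way in, it slid down and lined up, and I pressed it with shut fingers. It gave only 0.3 mm while the push rose from 9 to 21 N. The last pictures put its top at about 225 mm in frame z, which is the seated height.
- **Kickstand:** I pressed it down until it snapped past its dead point. It was still down in the last picture, clear of the fingers.
- **Frame:** It is upright off the prop, with the tube gripped across x. Comparing the pack's position with its start on the prop gives a lean of 0 to −0.01 rad. The scene camera's face-slope estimate gives +0.005 rad.
- **Bystanders:** The detections match the start except that the mug was missed in the last scene picture and the chunk in the first top picture. The mug does show in the last top picture, and the chunk box in the scene picture moved only a few pixels.

Two checks disagreed slightly:
- **Wrist moment:** About 1.8 N m and 8 N remain on the wrist. Zero moment would lie about 2 mm back, or roughly 0.01 rad less upright. I stayed closer to the camera's upright position.
- **Top camera face slope:** It gave −0.045 rad, but that face is hardly visible from above, so I disregarded it.

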